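# Find the blind hole of a spacer on a check pin and hold it hole-up for gluing

### The job

The square blue spacer lying on the bench has a deep blind hole in one end only; the other end has the same round mouth but is just a shallow countersink. Pick the spacer up and find the hole by feel on the check pin in its green stand: push an end gently over the pin, turn the spacer end for end if it stops at once, and slide the right end on until the pin touches the bottom of the hole. Then draw it off and finish still holding it motionless in the gripper, hole straight up and the whole spacer at least 8 cm clear of the bench and away from the stand, ready for a pin to be glued in; leave the glue bottle, the two pins and the side cutters where they are.

Things in the scene. Friction and masses are not known exactly. Their poses are not given: they have to be found in the camera images.
- spacer: Loose blue-anodised square spacer, 64 x 30 x 30 mm, 0.13 kg, lying on a long side at any angle. Origin: its middle; x axis along its length, z up at the start. Each end has a round 15 mm mouth in its middle: in one end it is the blind hole, 27 mm deep, in the other only 4 mm deep. Which end (+x or -x) has the hole is not told and must be felt.
- gauge: Green stand, fixed to the bench, holding the check pin level. Origin: middle of the underside of its base (112 along x, 64 along y, 12 mm high). The post is 30 mm wide and reaches 120 mm up; from its face at x = -18 mm the pin sticks out along the stand's -x, over y = 0. Behind the post a knurled handle reaches to x = 59 mm; a clamp screw sticks out to y = -29 mm, both at the pin's height.
- pin_tip (a point): Tip of the check pin, 105 mm above the bench; same axes as the stand, so the pin points along its -x. Pin 10 mm thick and 45 mm long, its nose tapering to 4 mm over the last 9 mm. With the pin at the bottom of the hole the spacer's middle lies 5 mm in front of the tip (at x = -5 mm); on the wrong end the spacer stops with its middle 28 mm in front.
- glue: Small white dropper bottle of glue, 27 mm thick, 81 mm tall, standing loose. Origin: middle of its underside. To be left alone.
- pin_a: Grey pin (headed bolt), 14 mm thick, 61 mm tall, standing loose on its head. Origin: middle of its underside. To be left alone.
- pin_b: A second such pin, 14 mm thick, 61 mm tall, standing loose. Origin: middle of its underside. To be left alone.
- cutters: Small side cutters with blue and green grips, 139 x 68 x 14 mm, lying loose half open. Origin: middle of the underside, y along the length. To be left alone.
- bolt_block: Fixed plate between spacer and stand, 222 (x) x 52 (y) mm, with two rows of upright grey pins that reach 62 mm up. Origin: middle of its underside. An obstacle only.
- organiser: Fixed grey-blue drawer cabinet left of the work, 217 (x, the drawer fronts look to its -x, pulls included) x 360 (y) mm, 0.3 m tall. Origin: middle of its underside. An obstacle only; the robot starts beyond it. A shelf 0.43 m up hangs over the back of the bench, its front edge 13 to 21 cm behind the middle of the stand.

How it is judged:
By the outcome, as a careful person would: the job done as asked, in the order asked, and still so for the second after the job is handed in, while the arm keeps its last pose, push and grip.
It also fails if it takes over 72 s, if anything falls off the work surface, if the arm or the gripper's body presses on something with over 40 N, if the wrist force passes 120 N, or if a joint passes its speed limit or range.

### The arm

A 6-joint arm with a two-finger parallel gripper is mounted at the origin on a cart in front of the work surface, level with it; the furniture and walls round the work are solid. World frame = base frame: x ahead of the robot, y to its left, z up, the work surface at z = 0. Lengths are in mm, angles in rad, forces in N, time in s.
With the tool pointing down it reaches from about 300 to 775 mm from the base axis. Payload 14.6 kg.
Tool frame: the origin (TCP) lies between the finger pads; the fingertips stand manip.tip_reach ahead of it and the grasp point (between the pads) lies 5 mm behind it (manip.tip_reach is the distance from the TCP to the fingertips, in mm); z points along the fingers, y is the line along which they close (so a half turn about z gives the same grasp; the last joint's range is limited). The gripper opens to 94 mm and grips with 3 to 60 N. Pads are 16 mm wide; open, the fingers measure 119 mm over their backs; the gripper's body (75 mm by 177 mm) begins 78 mm behind the grasp point.
Start: joints at [-1.198, 0.3, 1.521, -0, 1.321, -0.067], TCP at [234.159, -497.653, 219.446] pointing down, gripper open.
Joint ranges: [-3.03, 3.03], [-0.79, 2.21], [0.23, 2.52], [-1.04, 4.18], [0, 3.07], [-2.55, 2.55]. Speed limits (rad/s): [2.22, 2.22, 2.57, 3.14, 3.14, 3.14].

### API

Orientations are given as [roll, pitch, yaw] about the fixed x, y, z axes, in that order (R = Rz(yaw) Ry(pitch) Rx(roll)).
In Python, from cell import manip gives the robot as it stands. The module is installed in compiled form; this text tells all that it offers.
- The arm moves only by the shell command python3 -m creep 'ROWS' [FORCE]. ROWS is JSON, a list of rows, each a list of 3 entries, a list of its own where there are three numbers: the opening, from -1 (shut) to 1 (fully open), then the shift along the tool's x, y, z in cm, then the turn about the tool's z in units of 5 degrees (1.0 is 5 degrees). In form: [[grip, [tx, ty, tz], roll], ...]. A call has 1 to 12 rows; each row is the pose to reach, as a shift and turn from the pose commanded when the call began, along the tool's axes at that moment; what a row does not reach only later rows make up. A row lasts 1/10 s, in which the tool goes at most 50 mm and 8.59 degrees, less where a joint would pass 70% of its speed; a pose out of reach is approached as far as the arm can. A call with a gripper value outside its range is refused whole. The fingers move at their own pace and stop on an object; FORCE is the grip in N (left out, the last holds). Time passes only in rows, so rows that repeat a pose let the fingers close. It gives the time, the measured TCP pose, the force, the opening and the grip force at its end, in the units of the state.
- manip.read_state(): the state, without advancing time (a new reading comes with each control period).
- manip.camera(name): name is "scene" or "top"; returns the picture (400x640x3 uint8, red, green, blue); there is no depth.
- manip.camera_params(name): a dict with "fovy" (degrees; the focal length in pixels is half the picture's height over the tangent of half this angle, whatever the lens; pixels are square), "cx", "cy" (the principal point, pixels), "origin" and "attitude" of the camera in the world. Camera axes: x right, y down, z forward; pixel columns grow to the right and rows downward; lengths in mm; the calibration is good to about 2 mm. A picture is of the moment at which its call begins. camera_params takes no time and is no camera call.
- manip.sign_off(): hands the job in; it is judged then, once.
The state is a dict: "clock": time; "joints": joint angles; "qd": joint speeds; "effort": joint torques, N m; "eef_pos": TCP position; "eef_rot": TCP orientation; "wrist_force": force on the tool from outside, world axes, zero at the start; "moment": the same for the moment, N m; "finger_gap": finger opening in mm; "finger_force": force on a finger pad.
Only numpy, scipy, OpenCV 4.12 (cv2) and the standard library are available. Lean on these libraries where they do the work, as an engineer would, in place of code of your own. Each camera call takes 0.05 s, during which the arm holds its last target. There are 200 camera calls.

## Working session

There is one attempt and no reset: what is moved stays moved. The work goes in short steps, Python scripts to look and compute and a shell command to move; the robot and the scene stay as the last step left them, time stands still between calls to the robot, and variables do not carry over. Pictures are saved under pics/ and viewed, at most 10 in all, crops included, and the job is handed in when it is done.

```bash
mkdir -p pics; python3 - <<'E'
from cell import manip
import cv2
for n in("scene","top"):
    im=manip.camera(n); cv2.imwrite(f"pics/{n}0.png",im[:,:,::-1]); print(n,manip.camera_params(n))
print(manip.tip_reach, manip.read_state())
E
```

```text
scene {'fovy': 50.946683468879286, 'cx': 317.6157942229044, 'cy': 202.21046849083578, 'origin': array([ 126.86307002, -912.03592693,  506.58614326]), 'attitude': array([-1.95526717,  0.0156738 , -0.4853972 ])}
top {'fovy': 53.51637834619506, 'cx': 315.39625342922363, 'cy': 200.44032741464835, 'origin': array([521.62195542, -39.31167809, 938.03317468]), 'attitude': array([-3.06934137, -0.00376707, -1.56478086])}
14.0 {'clock': 0.1, 'joints': array([-1.19761095e+00,  3.00428879e-01,  1.52145590e+00,  2.41816956e-05,
        1.32072800e+00, -6.66082178e-02]), 'qd': array([-0.00053801, -0.00270461, -0.00040529, -0.00142277, -0.00068668,
       -0.0002985 ]), 'effort': array([-1.17434652e-04, -5.32645869e+01, -3.53280973e+01,  7.09430175e-02,
        2.34927930e-02, -5.11359974e-05]), 'eef_pos': array([ 234.08861394, -497.47314933,  218.96244516]), 'eef_rot': array([-3.14057635e+00, -9.12696155e-05,  4.39787550e-01]), 'wrist_force': array([ 0.20981324, -0.21951316,  0.03305798]), 'moment': array([-0.00774721, -0.01644895,  0.00689168]), 'finger_force': 0.0, 'finger_gap': 93.60384158669828}
```

View pics/scene0.png

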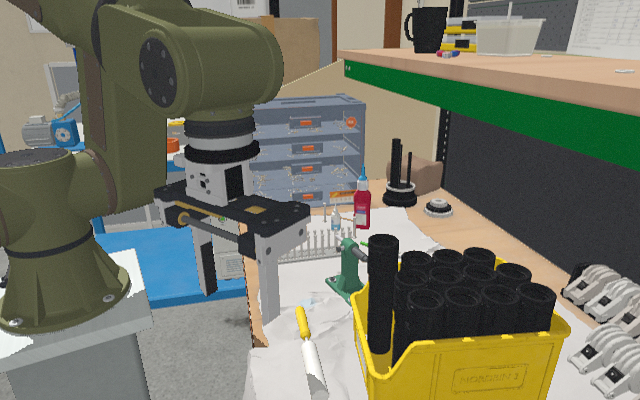

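View pics/top0.png

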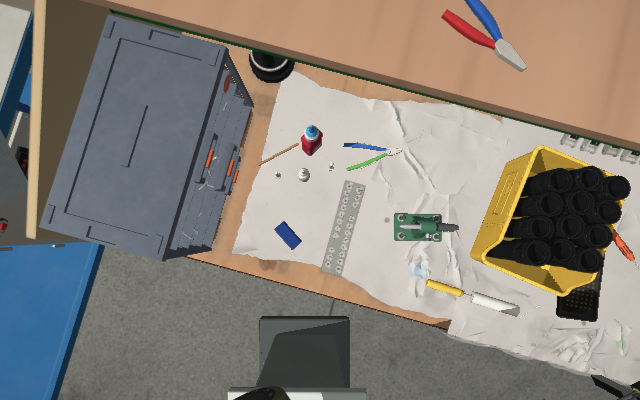

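The top view shows the spacer at about (288,235), bolt block at (345,227), stand at (415,227) with its handle to the right (so the pin points left), cutters at (370,155), glue at about (304,174), and pins near (278,174) and (331,166). I'll enlarge it.

```bash
python3 - <<'E'
import cv2
im=cv2.imread("pics/top0.png")
cv2.imwrite("pics/c1.png",cv2.resize(im[145:285,255:465],None,fx=3.8,fy=3.8,interpolation=cv2.INTER_CUBIC))
s=cv2.imread("pics/scene0.png")
cv2.imwrite("pics/c2.png",cv2.resize(s[180:310,260:400],None,fx=4.5,fy=4.5,interpolation=cv2.INTER_CUBIC))
E
```

```text
(no output)
```

View pics/c1.png

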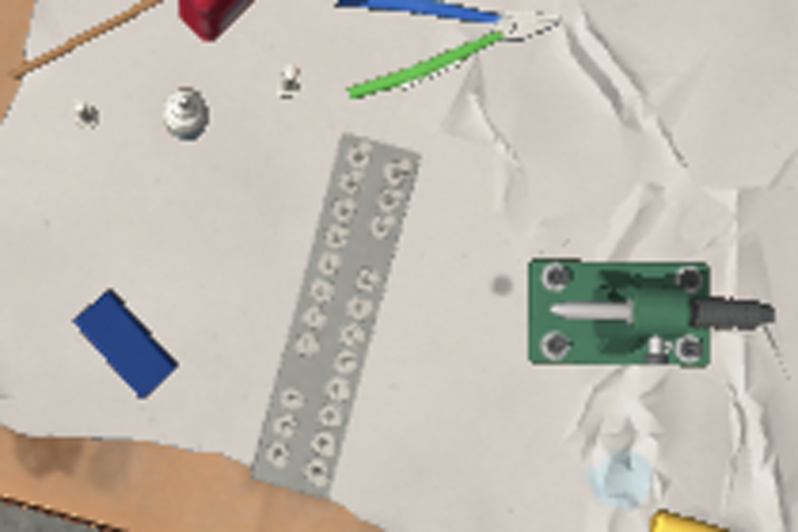

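View pics/c2.png

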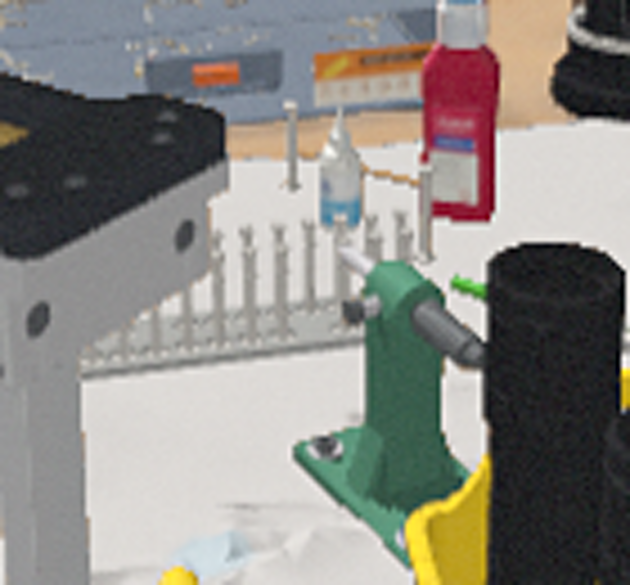

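The crop shows the spacer's top-face corners at (110,289), (178,365), (143,398), (73,321). The pin runs from its tip at (551,309) to the post at (632,312), pointing left (+y). The side crop confirms the pin is level.

```bash
cat > h.py <<'E'
import numpy as np
from scipy.spatial.transform import Rotation as R
from cell import manip
def px(n,u,v,z):
    p=manip.camera_params(n); f=200/np.tan(np.radians(p['fovy'])/2)
    d=R.from_euler('xyz',p['attitude']).as_matrix()@np.array([(u-p['cx'])/f,(v-p['cy'])/f,1]); o=p['origin']
    return o+d*(z-o[2])/d[2]
def proj(n,P):
    p=manip.camera_params(n); f=200/np.tan(np.radians(p['fovy'])/2)
    q=R.from_euler('xyz',p['attitude']).as_matrix().T@(np.asarray(P)-p['origin']); return np.array([p['cx']+f*q[0]/q[2],p['cy']+f*q[1]/q[2]])
E
python3 - <<'E'
from h import *
np.set_printoptions(precision=1,suppress=True)
c=lambda U,V,z:px("top",(U+.5)/3.8-.5+255,(V+.5)/3.8-.5+145,z)
S=np.array([c(*a,30) for a in((110,289),(178,365),(143,398),(73,321))]);print(S,S.mean(0))
for i in range(4): e=S[(i+1)%4]-S[i];print(np.linalg.norm(e),np.degrees(np.arctan2(e[1],e[0])))
B=np.array([c(*a,12) for a in((529,260),(710,263),(711,366),(529,363))]);print("base",B,B.mean(0))
for i in range(4): e=B[(i+1)%4]-B[i];print(np.linalg.norm(e),np.degrees(np.arctan2(e[1],e[0])))
for n,a in dict(tip=(551,309,105),face=(632,312,105),hand=(774,315,105),pa=(86,112,61),pb=(290,80,61),glue=(185,103,81)).items(): print(n,c(*a))
for a in((345,133),(420,154),(328,497),(252,478)): print("blk",c(*a,8))
t=c(551,309,105); print(proj("scene",t), "seen",(338/4.5+260,250/4.5+180))
E
```

```text
[[540.5  30.1  30. ]
 [495.2 -11.2  30. ]
 [475.5   9.6  30. ]
 [521.2  52.1  30. ]] [508.1  20.2  30. ]
61.26958723571749 -137.62735121232438
28.688823099810598 133.59378914046837
62.42031859257396 42.91740557385409
29.28069418403 -48.677247536503195
base [[ 560.3 -225.9   12. ]
 [ 559.1 -337.3   12. ]
 [ 496.  -336.9   12. ]
 [ 497.2 -225.4   12. ]] [ 528.2 -281.4   12. ]
111.42743304938863 -90.59597767422079
63.07278917614406 179.58529234840927
111.49260657997009 89.39918986760308
63.06321313368958 -0.47389307411469617
tip [ 529.4 -219.1  105. ]
face [ 528.  -263.8  105. ]
hand [ 526.8 -342.3  105. ]
pa [643.4  43.   61. ]
pb [663.1 -76.5  61. ]
glue [646.2 -15.5  81. ]
blk [ 638.6 -113.     8. ]
blk [ 625.8 -159.6    8. ]
blk [ 414.9 -102.7    8. ]
blk [426.2 -56.3   8. ]
[336.  235.8] seen (335.1111111111111, 235.55555555555554)
```

```bash
cat >> h.py <<'E'
def go(x,y,z,yawdeg):
    s=manip.read_state(); M=R.from_euler('xyz',s['eef_rot']).as_matrix()
    d=M.T@(np.array([x,y,z])-s['eef_pos'])/10
    yaw=np.degrees(np.arctan2(M[1,0],M[0,0])); dy=yawdeg-yaw
    j=s['joints']; print("shift cm",d.round(2),"roll",round(-dy/5,2),"j6 end",round(np.arctan2(y,x)+1.571-np.radians(yawdeg),2),"yaw now",round(yaw,1),"pos",s['eef_pos'].round(1))
E
python3 - <<'E'
from h import *
np.set_printoptions(precision=1,suppress=True)
go(508.1,20.2,150,42.6)
for a in((228,45,300),(165,262,300),(253,100,230),(240,190,100),(210,255,100)): print(a,px("top",*a))
E
```

```text
shift cm [ 46.8 -35.2   6.9] roll -3.48 j6 end 0.87 yaw now 25.2 pos [ 234.1 -497.5  219. ]
(228, 45, 300) [825.4 105.1 300. ]
(165, 262, 300) [468.  197.5 300. ]
(253, 100, 230) [755.6  73.1 230. ]
(240, 190, 100) [603.5 117.9 100. ]
(210, 255, 100) [466.3 178.  100. ]
```

```bash
python3 -m creep '[[0.4,[8,-6,0],0],[0.4,[16,-12,1],-1],[0.4,[24,-18,2],-2],[0.4,[32,-24,3],-3],[0.4,[40,-30,5],-3.48],[0.4,[46.8,-35.2,6.9],-3.48],[0.4,[46.8,-35.2,6.9],-3.48],[0.4,[46.8,-35.2,6.9],-3.48],[0.4,[46.8,-35.2,6.9],-3.48],[0.4,[46.8,-35.2,6.9],-3.48],[0.4,[46.8,-35.2,6.9],-3.48],[0.4,[46.8,-35.2,6.9],-3.48]]' 20
python3 -c "
from h import *
go(508.1,20.2,17,42.6)"
```

```text
clock: 1.3
eef_pos: [508.3, 22.6, 149.8]
eef_rot: [-3.141, 0.0, 0.744]
wrist_force: [-0.4, -1.9, 0.0]
finger_gap: 65.6
finger_force: 0.0
shift cm [-0.17  0.17 13.28] roll 0.01 j6 end 0.87 yaw now 42.7 pos [508.3  22.6 149.8]
```

```bash
python3 -m creep '[[0.4,[0,0,0],0],[0.4,[0,0,4],0],[0.4,[0,0,8],0],[0.4,[0,0,11],0],[0.4,[0,0,11],0],[0.4,[0,0,11],0]]'
python3 - <<'E'
from h import *
import cv2
go(508.1,20.2,17,42.6)
im=manip.camera("top");cv2.imwrite("pics/t2.png",cv2.resize(im[170:300,210:370,::-1],None,fx=4.5,fy=4.5,interpolation=cv2.INTER_CUBIC))
E
```

```text
clock: 1.9
eef_pos: [507.9, 19.7, 41.2]
eef_rot: [-3.141, 0.0, 0.743]
wrist_force: [0.3, 0.1, 0.4]
finger_gap: 65.5
finger_force: 0.0
shift cm [ 0.05 -0.02  2.42] roll -0.0 j6 end 0.87 yaw now 42.6 pos [507.9  19.7  41.2]
```

View pics/t2.png

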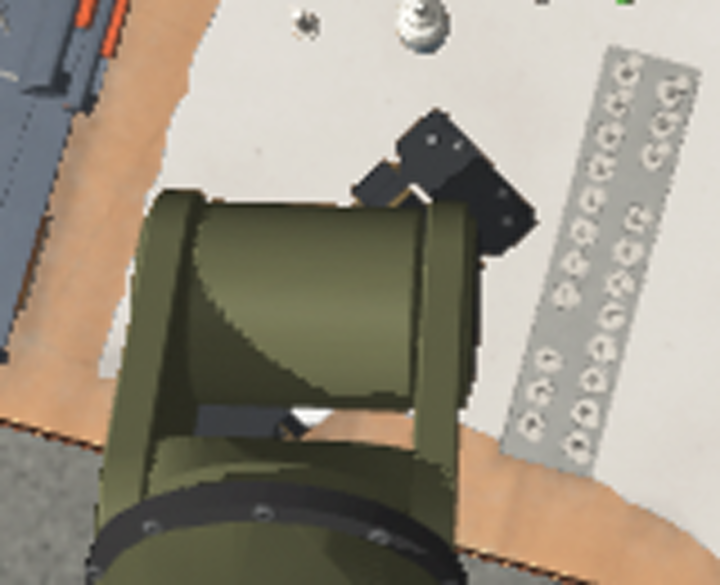

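The arm hides the spacer from above. The gripper body (435–535, 110–250) clears the bolt block, the glue and the pins, so I'll descend and grip.

```bash
python3 -m creep '[[0.4,[0.05,0,1.2],0],[0.4,[0.05,0,2.4],0],[0.4,[0.05,0,2.4],0],[-0.6,[0.05,0,2.4],0],[-0.6,[0.05,0,2.4],0],[-0.6,[0.05,0,2.4],0],[-0.6,[0.05,0,2.4],0],[-0.6,[0.05,0,2.4],0],[-0.6,[0.05,0,2.4],0],[-0.6,[0.05,0,2.4],0]]' 20
```

```text
clock: 2.95
eef_pos: [508.2, 20.5, 16.6]
eef_rot: [3.142, -0.0, 0.743]
wrist_force: [-1.4, -0.1, 2.7]
finger_gap: 30.1
finger_force: 20.0
```

```bash
python3 -m creep '[[-0.6,[0,0,-2],0],[-0.6,[0,0,-5],0],[-0.6,[0,0,-9],0],[-0.6,[0,0,-13],0],[-0.6,[0,0,-13.4],0],[-0.6,[0,0,-13.4],0],[-0.6,[0,0,-13.4],0]]'
python3 -c "
from h import *
go(529.8,-155,130,89.4)"
```

```text
clock: 3.65
eef_pos: [507.5, 20.4, 149.0]
eef_rot: [-3.14, 0.002, 0.744]
wrist_force: [0.1, -0.6, -1.5]
finger_gap: 29.9
finger_force: 20.0
shift cm [-10.23  14.43   1.89] roll -9.36 j6 end -0.27 yaw now 42.6 pos [507.5  20.4 149. ]
```

```bash
python3 -m creep '[[-0.6,[-2,3,0],-1],[-0.6,[-4,6,0],-2.5],[-0.6,[-6,9,0],-4],[-0.6,[-8,12,0],-5.5],[-0.6,[-10,14.4,0],-7],[-0.6,[-10.2,14.4,0.5],-8.5],[-0.6,[-10.2,14.4,1],-9.35],[-0.6,[-10.2,14.4,1.5],-9.35],[-0.6,[-10.2,14.4,1.9],-9.35],[-0.6,[-10.2,14.4,1.9],-9.35],[-0.6,[-10.2,14.4,1.9],-9.35]]'
python3 - <<'E'
from h import *
import cv2
go(529.8,-155,106.6,89.4)
a=manip.camera("top")[180:280,300:460,::-1];b=manip.camera("scene")[180:300,270:430,::-1]
cv2.imwrite("pics/i1.png",cv2.vconcat([cv2.resize(a,(480,300),interpolation=2),cv2.resize(b,(400,300),interpolation=2,).copy()[:, :400] if 0 else cv2.resize(b,(480,300),interpolation=2)]))
E
```

```text
clock: 4.75
eef_pos: [530.5, -154.4, 131.3]
eef_rot: [-3.141, -0.0, 1.559]
wrist_force: [-0.8, -0.1, -1.2]
finger_gap: 30.1
finger_force: 20.0
shift cm [-0.06 -0.07  2.47] roll -0.02 j6 end -0.27 yaw now 89.3 pos [ 530.5 -154.4  131.3]
```

View pics/i1.png

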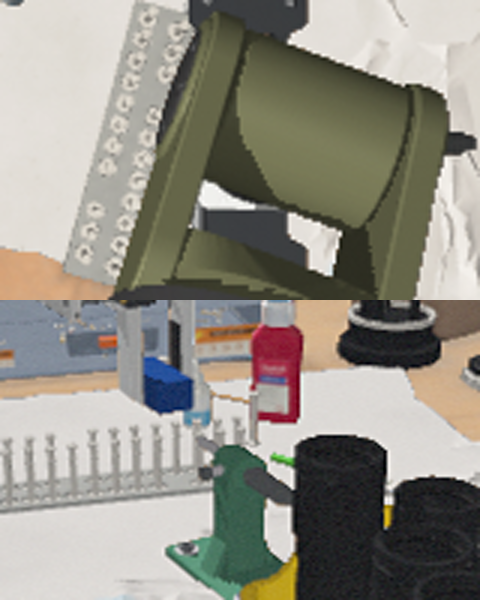

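The scene view shows the spacer at about (165,385), held level in front of the pin nose at (205,443). I'll lower it to pin height and creep in.

```bash
python3 -m creep '[[-0.6,[-0.05,-0.05,1.2],0],[-0.6,[-0.05,-0.05,2.45],0],[-0.6,[-1,-0.05,2.45],0],[-0.6,[-2,-0.05,2.45],0],[-0.6,[-2.5,-0.05,2.45],0],[-0.6,[-2.5,-0.05,2.45],0],[-0.6,[-2.5,-0.05,2.45],0]]'
python3 -c "
from h import *
go(529.5,-190.5,106.6,89.4)"
```

```text
clock: 5.55
eef_pos: [529.8, -179.8, 107.2]
eef_rot: [3.141, 0.0, 1.559]
wrist_force: [-0.1, 0.3, -3.0]
finger_gap: 29.9
finger_force: 20.0
shift cm [-1.07 -0.01  0.06] roll -0.02 j6 end -0.33 yaw now 89.3 pos [ 529.8 -179.8  107.2]
```

```bash
python3 -m creep '[[-0.6,[-0.3,0,0.05],0],[-0.6,[-0.5,0,0.05],0],[-0.6,[-0.7,0,0.05],0],[-0.6,[-0.9,0,0.05],0],[-0.6,[-1.0,0,0.05],0],[-0.6,[-1.1,0,0.05],0],[-0.6,[-1.2,0,0.05],0],[-0.6,[-1.2,0,0.05],0]]'; python3 -m creep '[[-0.6,[-0.1,0,0],0],[-0.6,[-0.2,0,0],0],[-0.6,[-0.3,0,0],0],[-0.6,[-0.3,0,0],0]]'
```

```text
clock: 6.35
eef_pos: [529.6, -190.7, 106.4]
eef_rot: [-3.141, -0.002, 1.56]
wrist_force: [0.2, 7.0, 0.2]
finger_gap: 30.1
finger_force: 20.0
clock: 6.75
eef_pos: [529.6, -191.5, 106.3]
eef_rot: [-3.14, -0.005, 1.56]
wrist_force: [-0.5, 22.9, 5.0]
finger_gap: 30.1
finger_force: 20.0
```

It stopped at y ≈ -191 with the force rising. That puts the spacer's middle 28 mm in front of the tip, so this is the countersink end. I'll draw off, set it down, and regrasp it turned by a half turn.

```bash
python3 -m creep '[[-0.6,[1,0,0],0],[-0.6,[3,0,0],0],[-0.6,[5,0,0],0],[-0.6,[5,0,-2],0],[-0.6,[5,0,-4.4],0],[-0.6,[5,0,-4.4],0],[-0.6,[5,0,-4.4],0]]'
python3 -c "
from h import *
go(508,20,150,30)"
```

```text
clock: 7.45
eef_pos: [530.1, -144.6, 150.0]
eef_rot: [3.141, 0.0, 1.559]
wrist_force: [0.1, -0.3, -2.6]
finger_gap: 29.7
finger_force: 20.0
shift cm [16.43 -2.39 -0.  ] roll 11.87 j6 end 1.09 yaw now 89.3 pos [ 530.1 -144.6  150. ]
```

```bash
python3 -m creep '[[-0.6,[3,-0.4,0],1.5],[-0.6,[7,-1,0],3],[-0.6,[11,-1.6,0],4.5],[-0.6,[14,-2.1,0],6],[-0.6,[16.4,-2.4,0],7.5],[-0.6,[16.4,-2.4,1],9],[-0.6,[16.4,-2.4,2],10.5],[-0.6,[16.4,-2.4,4],11.87],[-0.6,[16.4,-2.4,7],11.87],[-0.6,[16.4,-2.4,10],11.87],[-0.6,[16.4,-2.4,10],11.87],[-0.6,[16.4,-2.4,10],11.87]]'
python3 -c "
from h import *
go(508,20,17,30)"
```

```text
clock: 8.65
eef_pos: [507.7, 19.6, 50.2]
eef_rot: [-3.141, 0.001, 0.523]
wrist_force: [1.5, -0.3, -1.5]
finger_gap: 29.7
finger_force: 20.0
shift cm [ 0.05 -0.02  3.32] roll -0.0 j6 end 1.09 yaw now 30.0 pos [507.7  19.6  50.2]
```

```bash
python3 -m creep '[[-0.6,[0,0,1.5],0],[-0.6,[0,0,2.6],0],[-0.6,[0,0,3.1],0],[-0.6,[0,0,3.3],0],[-0.6,[0,0,3.35],0],[-0.6,[0,0,3.35],0]]'; python3 -m creep '[[0.2,[0,0,0],0],[0.2,[0,0,0],0],[0.2,[0,0,0],0],[0.2,[0,0,0],0],[0.2,[0,0,0],0],[0.2,[0,0,-4],0],[0.2,[0,0,-5],0],[0.2,[0,0,-5],0],[0.2,[0,0,-5],0]]'
```

```text
clock: 9.25
eef_pos: [508.2, 19.6, 17.4]
eef_rot: [3.141, -0.001, 0.523]
wrist_force: [0.9, -0.3, -1.9]
finger_gap: 30.1
finger_force: 20.0
clock: 10.15
eef_pos: [507.7, 19.7, 66.3]
eef_rot: [-3.141, 0.0, 0.524]
wrist_force: [-0.1, 0.1, -1.5]
finger_gap: 56.4
finger_force: 0.0
```

```bash
python3 -m creep '[[0.2,[0,0,0],-18],[0.2,[0,0,0],-18],[0.2,[0,0,0],-18],[0.2,[0,0,0],-18],[0.2,[0,0,0],-18],[0.2,[0,0,0],-18],[0.2,[0,0,0],-18],[0.2,[0,0,0],-18],[0.2,[0,0,0],-18],[0.2,[0,0,0],-18],[0.2,[0,0,0],-18],[0.2,[0,0,0],-18]]'; python3 -m creep '[[0.2,[0,0,0],-18],[0.2,[0,0,0],-18],[0.2,[0,0,0],-18],[0.2,[0,0,0],-18],[0.2,[0,0,0],-18],[0.2,[0,0,0],-18],[0.2,[0,0,0],-18],[0.2,[0,0,0],-18],[0.2,[0,0,0],-18],[0.2,[0,0,0],-18],[0.2,[0,0,0],-18],[0.2,[0,0,0],-18]]'
python3 -c "
from h import *
go(508,19.7,17,210)"
```

```text
clock: 11.35
eef_pos: [507.4, 19.7, 65.7]
eef_rot: [-3.14, -0.001, 2.095]
wrist_force: [2.0, -0.7, -0.4]
finger_gap: 56.4
finger_force: 0.0
clock: 12.55
eef_pos: [507.6, 19.7, 66.2]
eef_rot: [3.141, -0.001, -2.619]
wrist_force: [0.4, -0.8, 0.7]
finger_gap: 56.5
finger_force: 0.0
shift cm [-0.04 -0.02  4.92] roll -72.01 j6 end -2.06 yaw now -150.1 pos [507.6  19.7  66.2]
```

```bash
python3 -m creep '[[0.2,[0,0,3],0],[0.2,[0,0,4.9],0],[0.2,[0,0,4.9],0],[-0.6,[0,0,4.9],0],[-0.6,[0,0,4.9],0],[-0.6,[0,0,4.9],0],[-0.6,[0,0,4.9],0],[-0.6,[0,0,4.9],0],[-0.6,[0,0,4.9],0],[-0.6,[0,0,4.9],0]]' 20; python3 -m creep '[[-0.6,[0,0,-2],0],[-0.6,[0,0,-5],0],[-0.6,[0,0,-9],0],[-0.6,[0,0,-13],0],[-0.6,[0,0,-13.4],0],[-0.6,[0,0,-13.4],0],[-0.6,[0,0,-13.4],0]]'
python3 -c "
from h import *
go(529.8,-150,150,89.4)"
```

```text
clock: 13.55
eef_pos: [508.1, 19.7, 18.3]
eef_rot: [-3.141, 0.0, -2.618]
wrist_force: [-2.1, 0.3, 5.8]
finger_gap: 30.1
finger_force: 20.0
clock: 14.25
eef_pos: [507.3, 19.7, 150.5]
eef_rot: [3.14, -0.002, -2.618]
wrist_force: [-0.7, 0.6, -2.0]
finger_gap: 30.2
finger_force: 20.0
shift cm [  6.53 -15.82   0.04] roll -47.88 j6 end -0.27 yaw now -150.0 pos [507.3  19.7 150.5]
```

```bash
python3 -m creep '[[-0.6,[1,-3,0],1.5],[-0.6,[2,-6,0],3],[-0.6,[4,-9,0],4.5],[-0.6,[5,-12,0],6],[-0.6,[6,-14.5,0],7.5],[-0.6,[6.5,-15.8,0],9],[-0.6,[6.5,-15.8,0],10.5],[-0.6,[6.5,-15.8,0],12],[-0.6,[6.5,-15.8,0],13.5],[-0.6,[6.5,-15.8,0],15],[-0.6,[6.5,-15.8,0],16.5],[-0.6,[6.5,-15.8,0],18]]'; python3 -m creep '[[-0.6,[0,0,0],1.5],[-0.6,[0,0,0],3],[-0.6,[0,0,0],4.5],[-0.6,[0,0,0],6.12],[-0.6,[0,0,1.5],6.12],[-0.6,[0,0,3],6.12],[-0.6,[0,0,4.2],6.12],[-0.6,[0,0,4.2],6.12],[-0.6,[0,0,4.2],6.12],[-0.6,[0,0,4.2],6.12]]'
python3 -c "
from h import *
go(529.6,-181,107,89.4)"
```

```text
clock: 15.45
eef_pos: [530.0, -149.4, 149.9]
eef_rot: [-3.139, -0.002, 2.089]
wrist_force: [0.4, 0.5, -1.3]
finger_gap: 29.9
finger_force: 20.0
clock: 16.45
eef_pos: [530.9, -149.8, 110.4]
eef_rot: [3.141, 0.0, 1.56]
wrist_force: [-0.0, -0.8, -1.9]
finger_gap: 29.8
finger_force: 20.0
shift cm [-3.12 -0.1   0.34] roll -0.0 j6 end -0.32 yaw now 89.4 pos [ 530.9 -149.8  110.4]
```

```bash
python3 -m creep '[[-0.6,[-1,-0.1,0.3],0],[-0.6,[-2,-0.1,0.3],0],[-0.6,[-3,-0.1,0.3],0],[-0.6,[-3.3,-0.1,0.3],0],[-0.6,[-3.6,-0.1,0.3],0],[-0.6,[-3.9,-0.1,0.3],0],[-0.6,[-4.2,-0.1,0.3],0],[-0.6,[-4.5,-0.1,0.3],0],[-0.6,[-4.8,-0.1,0.3],0],[-0.6,[-4.8,-0.1,0.3],0]]'
```

```text
clock: 17.45
eef_pos: [529.2, -197.9, 107.0]
eef_rot: [3.142, 0.0, 1.56]
wrist_force: [0.5, -0.6, -1.1]
finger_gap: 29.9
finger_force: 20.0
```

It's past the 28 mm stop with no force, so this is the hole. I'll carry on to the bottom.

```bash
python3 -m creep '[[-0.6,[-0.3,0,0],0],[-0.6,[-0.6,0,0],0],[-0.6,[-0.9,0,0],0],[-0.6,[-1.2,0,0],0],[-0.6,[-1.3,0,0],0],[-0.6,[-1.4,0,0],0],[-0.6,[-1.5,0,0],0],[-0.6,[-1.5,0,0],0]]'; python3 -m creep '[[-0.6,[-0.1,0,0],0],[-0.6,[-0.2,0,0],0],[-0.6,[-0.3,0,0],0],[-0.6,[-0.3,0,0],0]]'
```

```text
clock: 18.25
eef_pos: [529.0, -210.9, 106.8]
eef_rot: [-3.141, -0.003, 1.561]
wrist_force: [-0.1, 13.6, 1.3]
finger_gap: 30.0
finger_force: 20.0
clock: 18.65
eef_pos: [529.0, -212.0, 106.7]
eef_rot: [-3.14, -0.006, 1.561]
wrist_force: [0.2, 26.7, 4.7]
finger_gap: 29.7
finger_force: 20.0
```

The pin bottomed at y ≈ -212, which is where the 27 mm depth should put it. The tool can't tilt, so after drawing off I'll lay the hole end across the check pin's side and lower the gripper. That pivots the spacer upright between the pads.

```bash
python3 -m creep '[[-0.6,[1,0,0],0],[-0.6,[3,0,0],0],[-0.6,[5,0,0],0],[-0.6,[7,0,0],0],[-0.6,[7,0,0],0],[-0.6,[7,0,-3],0],[-0.6,[7,0,-5],0],[-0.6,[7,0,-5],-1.5],[-0.6,[7,0,-5],-3],[-0.6,[7,0,-5],-4.5],[-0.6,[7,0,-5],-6],[-0.6,[7,0,-5],-7.5]]';python3 -m creep '[[-0.6,[0,0,0],-1.5],[-0.6,[0,0,0],-3],[-0.6,[0,0,0],-4.5],[-0.6,[0,0,0],-6],[-0.6,[0,0,0],-7.5],[-0.6,[0,0,0],-9],[-0.6,[0,0,0],-10.5],[-0.6,[0,0,0],-10.5],[-0.6,[0,0,0],-10.5]]'
python3 -c "
from h import *
go(505,-229,150,179.5)"
```

```text
clock: 19.85
eef_pos: [529.7, -146.5, 157.0]
eef_rot: [-3.141, 0.0, 2.22]
wrist_force: [0.3, -0.3, -1.2]
finger_gap: 29.5
finger_force: 20.0
clock: 20.75
eef_pos: [529.7, -146.1, 157.0]
eef_rot: [-3.141, 0.0, 3.127]
wrist_force: [0.3, 0.1, -2.1]
finger_gap: 29.9
finger_force: 20.0
shift cm [ 2.35 -8.32  0.7 ] roll -0.07 j6 end -1.99 yaw now 179.2 pos [ 529.7 -146.1  157. ]
```

```bash
python3 -m creep '[[-0.6,[1,-3,0],0],[-0.6,[2.3,-6,0],0],[-0.6,[2.3,-8.3,0],0],[-0.6,[2.3,-8.3,0.7],0],[-0.6,[2.3,-8.3,1.5],0],[-0.6,[2.3,-8.3,2.2],0],[-0.6,[2.3,-8.3,2.2],0],[-0.6,[2.3,-8.3,2.2],0]]' 15
python3 - <<'E'
from h import *
import cv2
go(507,-229,127,179.5)
b=manip.camera("scene")[180:300,280:440,::-1]
cv2.imwrite("pics/l1.png",cv2.resize(b,(800,600),interpolation=2))
E
```

```text
clock: 21.55
eef_pos: [506.0, -227.8, 134.8]
eef_rot: [3.141, -0.0, 3.132]
wrist_force: [0.5, -0.9, -1.5]
finger_gap: 29.8
finger_force: 15.0
shift cm [-0.1  -0.12  0.78] roll -0.01 j6 end -1.99 yaw now 179.4 pos [ 506.  -227.8  134.8]
```

View pics/l1.png

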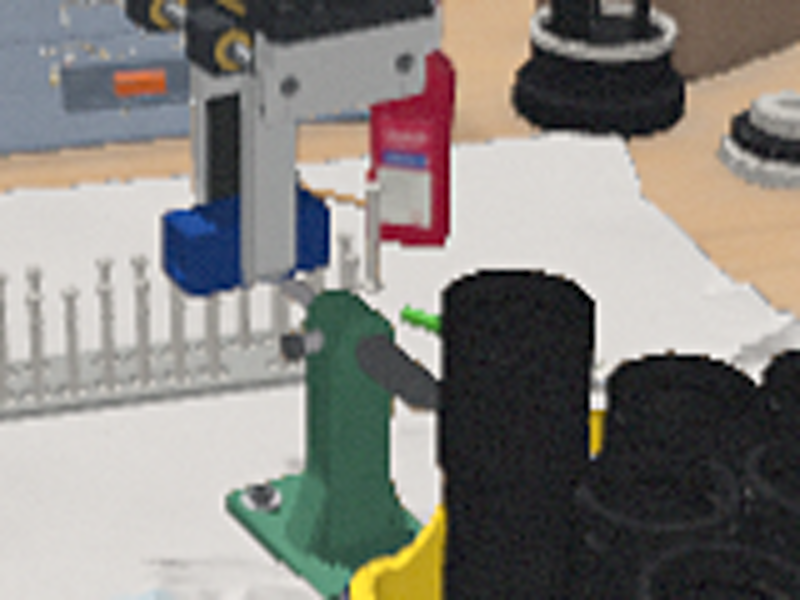

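The spacer is level at (245,240) with its hole end (right) over the pin at (295,290). I'll begin levering.

```bash
python3 -m creep '[[-0.6,[-0.1,0,0.4],0],[-0.6,[-0.1,0,0.8],0],[-0.6,[0.1,0,1.1],0],[-0.6,[0.3,0,1.4],0],[-0.6,[0.45,0,1.8],0],[-0.6,[0.6,0,2.15],0],[-0.6,[0.6,0,2.15],0]]'; python3 -m creep '[[-0.6,[0.03,0,0.4],0],[-0.6,[0.05,0,0.75],0],[-0.6,[0,0,1.15],0],[-0.6,[-0.1,0,1.55],0],[-0.6,[-0.1,0,1.55],0]]'
python3 - <<'E'
from h import *
import cv2
go(504.2,-229,90.9,179.5)
b=manip.camera("scene")[180:300,280:440,::-1]
cv2.imwrite("pics/l2.png",cv2.resize(b,(800,600),interpolation=2))
E
```

```text
clock: 22.3
eef_pos: [500.0, -228.4, 113.5]
eef_rot: [-3.141, 0.001, 3.131]
wrist_force: [-0.0, 0.2, -0.4]
finger_gap: 29.9
finger_force: 15.0
clock: 22.8
eef_pos: [500.8, -228.5, 97.8]
eef_rot: [-3.141, -0.0, 3.131]
wrist_force: [-0.9, -0.7, -0.0]
finger_gap: 30.1
finger_force: 15.0
shift cm [-0.35 -0.05  0.69] roll -0.02 j6 end -1.99 yaw now 179.4 pos [ 500.8 -228.5   97.8]
```

View pics/l2.png

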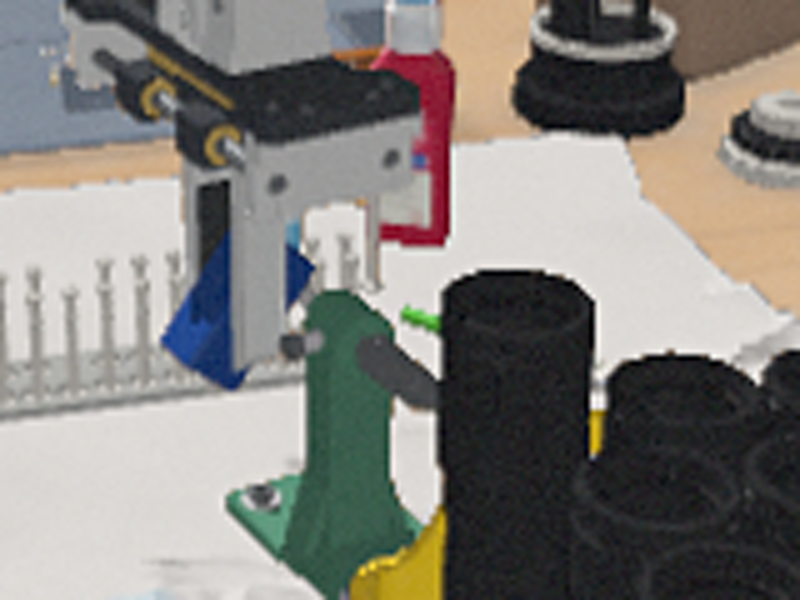

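The spacer has pivoted to about 55–60° with its hole end up-right at (300,265), and the contact forces are negligible. I'll measure the angle by fitting the box silhouette, to calibrate the last part.

```bash
cat > fit.py <<'E'
from h import *
import cv2, itertools, sys
from scipy.optimize import differential_evolution
# box tilt in world x-z plane; th = elevation of the hole end (+x side) above horizontal
def fit(y):
    im=manip.camera("scene")[:,:,::-1]; s=manip.read_state(); e=s['eef_pos']
    K=4; x0,y0,w,h=280,120,160,220
    hsv=cv2.cvtColor(np.ascontiguousarray(im),cv2.COLOR_BGR2HSV)[y0:y0+h,x0:x0+w]
    m=((hsv[:,:,0]>108)&(hsv[:,:,0]<125)&(hsv[:,:,1]>170)).astype(np.uint8)
    n,l,st,_=cv2.connectedComponentsWithStats(cv2.dilate(m,np.ones((9,9))))
    g=proj("scene",[e[0],y,e[2]])-[x0,y0]
    keep=l[int(g[1])-18:int(g[1])+18,int(g[0])-18:int(g[0])+18]; k=np.bincount(keep[keep>0]).argmax()
    m=m*(l==k); m=cv2.resize(m*255,None,fx=K,fy=K,interpolation=cv2.INTER_LINEAR)>127
    c=np.array(list(itertools.product((-32,32),(-15,15),(-15,15))),float)
    def hull(p):
        t=np.radians(p[2]); q=c@np.array([[np.cos(t),0,np.sin(t)],[0,1,0],[-np.sin(t),0,np.cos(t)]])+[p[0],y+p[3],p[1]]
        u=np.array([(proj("scene",a)-[x0,y0]+.5)*K-.5 for a in q]).round().astype(np.int32)
        z=np.zeros(m.shape,np.uint8); cv2.fillConvexPoly(z,cv2.convexHull(u),1); return z>0
    cost=lambda p:5*(m&~hull(p)).sum()+(hull(p)&~m).sum()
    r=differential_evolution(cost,[(e[0]-20,e[0]+20),(e[2]-20,e[2]+20),(-20,120),(-4,4)],seed=1,maxiter=60,popsize=12)
    print("TCP",e.round(1),"box x,z,th,dy",r.x.round(1),"cost",r.fun,"blue",m.sum(),"hull",hull(r.x).sum())
    return r.x
if __name__=="__main__": fit(manip.read_state()['eef_pos'][1])
E
time python3 fit.py
```

```text
Traceback (most recent call last):
  File "fit.py", line 23, in <module>
    if __name__=="__main__": fit(manip.read_state()['eef_pos'][1])
                             ~~~^^^^^^^^^^^^^^^^^^^^^^^^^^^^^^^^^^
  File "fit.py", line 20, in fit
    r=differential_evolution(cost,[(e[0]-20,e[0]+20),(e[2]-20,e[2]+20),(-20,120),(-4,4)],seed=1,maxiter=60,popsize=12)
  File "fit.py", line 19, in <lambda>
    cost=lambda p:5*(m&~hull(p)).sum()+(hull(p)&~m).sum()
                        ~~~~^^^
  File "fit.py", line 17, in hull
    u=np.array([(proj("scene",a)-[x0,y0]+.5)*K-.5 for a in q]).round().astype(np.int32)
                 ~~~~^^^^^^^^^^^
  File "h.py", line 9, in proj
    p=manip.camera_params(n); f=200/np.tan(np.radians(p['fovy'])/2)
ValueError: time passes only in moves, steps and waits

real	0m6.498s
user	0m4.175s
sys	0m0.338s
```

```bash
sed -i 's/p=manip.camera_params(n); f=/p=cp(n); f=/' h.py; cat >> h.py <<'E'
import functools
cp=functools.lru_cache(None)(lambda n:manip.camera_params(n))
E
time python3 fit.py
```

```text
TCP [ 500.7 -228.4   97.7] box x,z,th,dy [488.  104.9 108.6   3.5] cost 6588.0 blue 3044 hull 9446
real	0m3.958s
user	0m3.407s
sys	0m0.187s
```

```bash
python3 - <<'E'
import cv2
im=cv2.imread("pics/l2.png"); h=cv2.cvtColor(im,cv2.COLOR_BGR2HSV)
for u,v in((205,310),(215,360),(235,365),(300,265),(290,235),(185,345),(215,215),(180,60),(90,30)): print((u,v),h[v,u])
E
```

```text
(205, 310) [110 195  90]
(215, 360) [109 216  99]
(235, 365) [108  20 130]
(300, 265) [110 186 104]
(290, 235) [100  98 166]
(185, 345) [110 191 148]
(215, 215) [105  12  44]
(180, 60) [120  38  54]
(90, 30) [ 60   2 162]
```

```bash
sed -i 's/>108)&/>103)\&/; s/>170)).as/>140)).as/' fit.py; sed -i 's/^    return r.x/    o=cv2.resize(im[y0:y0+h,x0:x0+w],None,fx=K,fy=K); o[m]=(0,0,255); cs,_=cv2.findContours(hull(r.x).astype(np.uint8),0,2); cv2.drawContours(o,cs,-1,(0,255,0),1); cv2.imwrite("pics\/fit.png",o[150:650])\n    return r.x/' fit.py; python3 fit.py
```

```text
TCP [ 500.7 -228.4   97.8] box x,z,th,dy [486.8 105.7 108.4   1.1] cost 6014.0 blue 3772 hull 9450
```

View pics/fit.png

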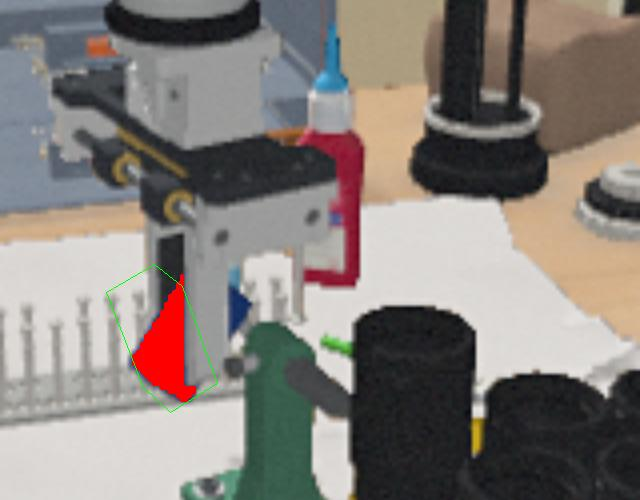

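The overlay shows the mask missed the blue piece to the right of the finger at (240,312). I'll keep all blue near the grasp instead.

```bash
python3 - <<'E'
s=open('fit.py').read()
a=s.index("    n,l,st"); b=s.index("    g=proj"); c=s.index("    keep="); d=s.index("m=cv2.resize(m*255")
s=s[:a]+s[b:c]+"    cm=np.zeros_like(m); cv2.circle(cm,(int(g[0]),int(g[1])),27,1,-1); m=m*cm\n    "+s[d:]
open('fit.py','w').write(s)
E
python3 fit.py
```

```text
TCP [ 500.8 -228.3   97.8] box x,z,th,dy [504.7 104.2  50.    2.9] cost 5965.0 blue 4248 hull 10195
```

```bash
python3 -m creep '[[-0.6,[0,0,0.4],0],[-0.6,[0,0,0.8],0],[-0.6,[-0.1,0,1.2],0],[-0.6,[-0.1,0,1.2],0]]'; python3 fit.py;  python3 -m creep '[[-0.6,[-0.1,0,0.2],0],[-0.6,[-0.2,0,0.4],0],[-0.6,[-0.2,0,0.4],0]]'; python3 fit.py
```

```text
clock: 23.45
eef_pos: [501.6, -228.5, 85.8]
eef_rot: [-3.142, -0.001, 3.131]
wrist_force: [-3.4, -1.7, -0.3]
finger_gap: 29.8
finger_force: 15.0
TCP [ 501.6 -228.5   85.7] box x,z,th,dy [501.3  94.6  57.5   3.6] cost 5832.0 blue 4552 hull 10378
clock: 23.8
eef_pos: [503.7, -228.5, 82.1]
eef_rot: [-3.141, -0.0, 3.131]
wrist_force: [-4.2, -1.7, 3.6]
finger_gap: 29.8
finger_force: 15.0
TCP [ 503.7 -228.5   82.1] box x,z,th,dy [503.1  91.9  64.4   3.6] cost 5731.0 blue 4680 hull 10411
```

```bash
python3 -m creep '[[-0.6,[-0.1,0,0.15],0],[-0.6,[-0.25,0,0.3],0],[-0.6,[-0.4,0,0.3],0],[-0.6,[-0.4,0,0.3],0]]'; python3 fit.py;  python3 -m creep '[[-0.6,[-0.1,0,0.0],0],[-0.6,[-0.2,0,0.0],0],[-0.6,[-0.2,0,0],0]]'; python3 fit.py
```

```text
clock: 24.25
eef_pos: [507.1, -228.5, 78.8]
eef_rot: [3.141, -0.002, 3.131]
wrist_force: [-8.7, -0.9, 4.1]
finger_gap: 30.0
finger_force: 15.0
TCP [ 507.2 -228.5   78.9] box x,z,th,dy [496.   90.7  91.8   2.6] cost 4904.0 blue 5212 hull 10068
clock: 24.6
eef_pos: [508.6, -228.5, 78.5]
eef_rot: [3.141, -0.003, 3.131]
wrist_force: [-12.2, -1.8, 3.5]
finger_gap: 30.0
finger_force: 15.0
TCP [ 508.6 -228.5   78.5] box x,z,th,dy [497.2  90.4  90.4   3.5] cost 4739.0 blue 5340 hull 10025
```

The fit jumped between optima because the finger hides the middle of the spacer. I'll draw away from the pin, lift clear, and refine the fit with the fingers masked out.

```bash
python3 -m creep '[[-0.6,[1,0,0],0],[-0.6,[2,0,0],0],[-0.6,[3,0,0],0],[-0.6,[4,0,-2],0],[-0.6,[4,0,-5],0],[-0.6,[4,2,-8],0],[-0.6,[4,5,-8],0],[-0.6,[4,7,-8],0],[-0.6,[4,7,-8],0],[-0.6,[4,7,-8],0]]'
cat > fit.py <<'E'
from h import *
import cv2, itertools
from scipy.optimize import differential_evolution
cor=lambda a,b,c:np.array(list(itertools.product(a,b,c)),float)
# tool-frame fit: p = centre along tool x, centre above TCP, elevation of hole end (tool -x end), tool y offset
im=np.ascontiguousarray(manip.camera("scene")[:,:,::-1]); s=manip.read_state(); e=s['eef_pos']; M=R.from_euler('xyz',s['eef_rot']).as_matrix()
K=5; g=proj("scene",e); x0,y0=(g-[60,70]).astype(int); w,h=120,120
cut=im[y0:y0+h,x0:x0+w]; hsv=cv2.cvtColor(cut,cv2.COLOR_BGR2HSV)
m=((hsv[:,:,0]>103)&(hsv[:,:,0]<125)&(hsv[:,:,1]>140)).astype(np.uint8)
cm=np.zeros_like(m); cv2.circle(cm,(60,66),28,1,-1); m=cv2.resize(m*cm*255,None,fx=K,fy=K)>127
def hull(P):
    u=np.array([(proj("scene",e+M@a)-[x0,y0]+.5)*K-.5 for a in P]).round().astype(np.int32)
    z=np.zeros(m.shape,np.uint8); cv2.fillConvexPoly(z,cv2.convexHull(u),1); return z>0
f1=hull(cor((-9,9),(14,29),(-80,15))); f2=hull(cor((-9,9),(-29,-14),(-80,15)))
near=f1 if (M@[0,1,0])@(cp("scene")["origin"]-e)>0 else f2
def box(p):
    t=np.radians(p[2]); u=np.array([-np.cos(t),0,-np.sin(t)]); n=np.array([np.sin(t),0,-np.cos(t)])
    q=cor((-32,32),(-15,15),(-15,15)); return hull(q[:,:1]*u+q[:,1:2]*[0,1,0]+q[:,2:]*n+[p[0],p[3],-p[1]])
def cost(p): b=box(p); return ((b^m)&~near).sum()
for lo,hi in((20,72),(72,84),(84,96),(96,120)):
    r=differential_evolution(cost,[(-14,14),(-8,16),(lo,hi),(-3,3)],seed=1,maxiter=40,popsize=10,polish=False); print(r.x.round(1),r.fun,(m&~near).sum())
    if lo==20 or r.fun<best.fun: best=r
o=cv2.resize(cut,None,fx=K,fy=K,interpolation=2)
for b,c in((box(best.x),(0,255,0)),(near,(0,0,255))): cv2.drawContours(o,cv2.findContours(b.astype(np.uint8),0,2)[0],-1,c,1)
cv2.imwrite("pics/fit2.png",o); print("TCP",e.round(1))
E
python3 fit.py
```

```text
clock: 25.65
eef_pos: [470.4, -158.1, 159.1]
eef_rot: [-3.141, 0.0, 3.132]
wrist_force: [-0.2, -0.1, -1.6]
finger_gap: 30.0
finger_force: 15.0
[ 2.8 12.6 68.8  2. ] 878.0 7536
[ 3.2 12.9 72.   1.9] 943.0 7536
[ 4.4 13.3 84.2 -0.5] 1789.0 7536
[ 3.3 11.2 96.1  1.9] 2811.0 7536
TCP [ 470.4 -158.5  159. ]
```

The fit is now clean, with θ ≈ 69° and the cost clearly lowest there. I'll push the top of the spacer against the pin once more. After that, standing it on the bench and regrasping will square it up exactly.

```bash
python3 -m creep '[[-0.6,[0,-3,0],0],[-0.6,[0,-6.75,0],0],[-0.6,[0,-6.75,4],0],[-0.6,[0,-6.75,7],0],[-0.6,[0,-6.75,8.7],0],[-0.6,[-2,-6.75,8.7],0],[-0.6,[-3,-6.75,8.7],0],[-0.6,[-3.4,-6.75,8.7],0],[-0.6,[-3.7,-6.75,8.7],0],[-0.6,[-4,-6.75,8.7],0],[-0.6,[-4.25,-6.75,8.7],0],[-0.6,[-4.25,-6.75,8.7],0]]';python3 -m creep '[[-0.6,[2,0,0],0],[-0.6,[4,0,0],0],[-0.6,[5,0,-4],0],[-0.6,[5,0,-8],0],[-0.6,[5,3,-8.7],0],[-0.6,[5,7,-8.7],0],[-0.6,[5,7,-8.7],0],[-0.6,[5,7,-8.7],0]]'; python3 fit.py
```

```text
clock: 26.9
eef_pos: [510.5, -226.3, 71.4]
eef_rot: [3.141, -0.004, 3.131]
wrist_force: [-10.6, -2.7, -2.4]
finger_gap: 29.9
finger_force: 15.0
clock: 27.7
eef_pos: [463.0, -155.2, 159.4]
eef_rot: [-3.141, 0.001, 3.132]
wrist_force: [1.1, -0.5, -2.0]
finger_gap: 29.7
finger_force: 15.0
[ 6.3 12.6 71.5  2.4] 768.0 8705
[ 6.2 12.2 72.6  2.8] 785.0 8705
[ 7.6 12.1 84.2  2.7] 1735.0 8705
[ 6.8 11.2 96.   2.7] 2750.0 8705
TCP [ 463.1 -155.8  159.2]
```

```bash
python3 -m creep '[[-0.6,[0.8,-1.2,3],0],[-0.6,[0.8,-1.2,7],0],[-0.6,[0.8,-1.2,11],0],[-0.6,[0.8,-1.2,12.8],0],[-0.6,[0.8,-1.2,13.3],0],[-0.6,[0.8,-1.2,13.3],0]]' 12; python3 -m creep '[[-0.6,[0,0,0.1],0],[-0.6,[0,0,0.2],0],[-0.6,[0,0,0.3],0],[-0.6,[0,0,0.3],0]]' 8
```

```text
clock: 28.35
eef_pos: [454.9, -168.0, 25.9]
eef_rot: [3.141, -0.0, 3.13]
wrist_force: [0.5, 0.1, -1.0]
finger_gap: 30.0
finger_force: 12.0
clock: 28.75
eef_pos: [455.6, -167.7, 23.9]
eef_rot: [-3.141, 0.002, 3.131]
wrist_force: [-0.4, -0.5, 6.0]
finger_gap: 30.2
finger_force: 8.0
```

```bash
python3 -m creep '[[-0.6,[0.2,0,0.1],0],[-0.6,[0.4,0,0.15],0],[-0.6,[0.6,0,0.15],0],[-0.6,[0.8,0,0.15],0],[-0.6,[0.8,0,0.15],0]]' 6; python3 fit.py
```

```text
clock: 29.25
eef_pos: [447.2, -167.5, 22.0]
eef_rot: [-3.141, 0.001, 3.131]
wrist_force: [0.5, -0.2, 6.6]
finger_gap: 30.1
finger_force: 6.0
[ 1.9 12.6 72.   3. ] 1052.0 6697
[ 2.6 13.6 77.7  1.5] 605.0 6697
[ 2.7 11.2 84.   2.6] 898.0 6697
[ 2.5 11.2 96.   1.5] 1983.0 6697
TCP [ 447.2 -167.5   21.9]
```

```bash
python3 -m creep '[[-0.6,[0.2,0,0.1],0],[-0.6,[0.4,0,0.1],0],[-0.6,[0.6,0,0.15],0],[-0.6,[0.8,0,0.15],0],[-0.6,[1,0,0.15],0],[-0.6,[1,0,0.15],0]]' 6; python3 fit.py
```

```text
clock: 29.9
eef_pos: [436.6, -167.1, 19.9]
eef_rot: [3.141, -0.001, 3.131]
wrist_force: [0.1, 0.1, 2.9]
finger_gap: 29.9
finger_force: 6.0
[-0.2 14.8 71.9  2.6] 2019.0 5604
[ 0.4 14.8 84.   2.2] 763.0 5604
[ 0.2 13.8 85.3  2.3] 765.0 5604
[ 2.1 13.  96.   1.3] 1512.0 5604
TCP [ 436.7 -167.1   19.9]
```

```bash
python3 -m creep '[[-0.3,[0,0,0],0],[-0.1,[0,0,0],0],[-0.1,[0,0,0],0],[-0.1,[0,0,0],0],[-0.1,[0,0,0],0],[-0.1,[0,0,-0.5],0],[-0.1,[0,0,-1],0],[-0.1,[0,0,-1],0],[-0.1,[0,0,-1],0]]' 3; python3 fit.py
```

```text
clock: 30.85
eef_pos: [437.1, -167.2, 30.2]
eef_rot: [-3.141, 0.0, 3.131]
wrist_force: [-0.6, -0.5, -0.3]
finger_gap: 42.1
finger_force: 0.0
[ 2.3  7.9 71.9  2.5] 2051.0 6923
[ 3.2  7.3 83.7  2.2] 1005.0 6923
[ 4.1  6.5 88.4  2.8] 854.0 6923
[ 4.7  3.  96.1  2. ] 1177.0 6923
TCP [ 437.  -167.2   30. ]
```

```bash
python3 -m creep '[[-0.1,[0.3,0,0],0],[-0.1,[0.3,0,0],0],[-0.6,[0.3,0,0],0],[-0.6,[0.3,0,0],0],[-0.6,[0.3,0,0],0],[-0.6,[0.3,0,0],0],[-0.6,[0.3,0,0],0],[-0.6,[0.3,0,0],0]]' 30; python3 -m creep '[[-0.6,[0,0,-2],0],[-0.6,[0,0,-5],0],[-0.6,[0,0,-9],0],[-0.6,[0,0,-12],0],[-0.6,[0,0,-14],0],[-0.6,[0,0,-15],0],[-0.6,[0,0,-15],0],[-0.6,[0,0,-15],0],[-0.6,[0,0,-15],0]]'; python3 fit.py
```

```text
clock: 31.7
eef_pos: [434.0, -167.1, 29.9]
eef_rot: [3.142, -0.0, 3.131]
wrist_force: [-0.4, 0.4, 0.2]
finger_gap: 30.0
finger_force: 30.0
clock: 32.6
eef_pos: [433.6, -166.9, 178.7]
eef_rot: [3.141, -0.002, 3.131]
wrist_force: [-0.5, 0.4, -1.3]
finger_gap: 30.1
finger_force: 30.0
[ 2.4  4.1 72.   2.2] 2714.0 7428
[ 1.1  4.4 84.   2.9] 1225.0 7428
[ 2.2  4.5 89.6  2.9] 959.0 7428
[ 2.   3.9 96.   2.7] 1409.0 7428
TCP [ 433.6 -167.   178.8]
```

View pics/fit2.png

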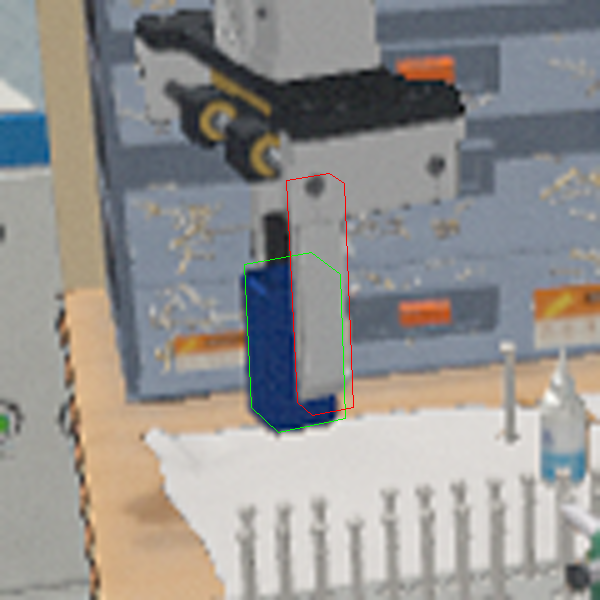

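The spacer is held vertical (fit 89.6°), with its outline at (245–345, 253–432), and its hole end, the one lifted by the pin, on top. It is about 15 cm above the bench. The glue bottle and the one pin in view are still standing.

```bash
python3 -m creep '[[-0.6,[0,0,0],0],[-0.6,[0,0,0],0],[-0.6,[0,0,0],0],[-0.6,[0,0,0],0],[-0.6,[0,0,0],0]]'; python3 -c "
from cell import manip
print(manip.sign_off())"
```

```text
clock: 33.15
eef_pos: [434.0, -167.2, 180.0]
eef_rot: [-3.142, 0.0, 3.131]
wrist_force: [0.0, -0.3, -1.8]
finger_gap: 30.0
finger_force: 30.0
the job is handed in; nothing more can be done
None
```

I found the hole by feel on the second end, slid it on until the pin touched bottom, and handed in at 33 s with the spacer held still, hole up (fitted at 89.6° from level), its underside about 15 cm above the bench and clear of the stand.

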